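Hold the set collar on the spindle flat

TASK

On the little bearing stand, pinch the bare D-shaped spindle and turn it until its flat squarely faces the red pointer. Then pick up the aluminium collar, slip it down over the spindle until it rests on the shoulder with its blue thumb screw over the pointer, and draw it away from the pointer so that the brass screw tip presses against the flat. Finish while still gripping the collar and keeping that push on the flat; do not let go, and leave the hex key, the loupe and the white connector where they are.

Things in the scene. Friction and masses are not known exactly. Their poses are not given: they have to be found in the camera images.
- stand: Fixed bearing stand: aluminium plate 120x120x14 mm; on it a dark steel neck (34 mm radius to 22 mm height, then 21 mm radius) whose flat top, the shoulder, is 50 mm above the underside. Origin: centre of the underside, on the spindle axis, z up. A red wedge pointer lies on the plate on the stand's -x side (roughly towards the robot), 36 to 57 mm from the axis, top at 22 mm.
- spindle: Upright steel D spindle, 30 mm round with one 24 mm wide flat 9 mm from the axis (24 mm across it), from the shoulder to 92 mm above the stand's underside, top 4 mm tapered. Origin on the axis at the underside; flat faces its own -x: x parallel to the stand's x = facing the pointer. Turns about z (friction 0.06 N m), stays; starts 0.5 to 1.4 rad counter-clockwise from above, stops at 1.7 and -0.6.
- collar: Loose aluminium collar, about 0.2 kg, lying flat, bore upright: 24 mm high, 56 mm outside diameter with two parallel flats on its +y and -y sides, 48 mm apart, to grip it by; round bore 36 mm. Origin: its centre, half-way up, on the bore axis; z up. A set screw passes through its -x side. Seated on the shoulder its centre is 62 mm above the stand's underside.
- set_screw: Screw fixed in the collar at half height on its -x side: 15 mm thick blue head 31 to 45 mm from the bore axis; brass square tip (8x8 mm) inside the bore, 10.5 mm from the bore axis. The collar passes down only with the tip over the flat; concentric, the tip is 1.5 mm off the flat, and moving the collar 1.5 mm along its own +x makes it bear. Origin and axes: same as the collar's.
- hex_key: Black hex key, 28x78x6 mm, bystander; origin at the centre of its underside.
- loupe: Black eye loupe, 38x38x43 mm, bystander; origin at the centre of its underside.
- load_716: Short round white connector, 34x34x32 mm, bystander; origin at the centre of its underside.
Things that resemble listed ones, but are neither listed nor needed, are in the scene too. Leave any green look-alike of the collar alone.

How it is judged:
By the outcome, as a careful person would: the job done as asked, in the order asked, and still so for the second after the job is handed in, while the arm keeps its last pose, push and grip.
It also fails if it takes over 51 s, if anything falls off the work surface, if the arm or the gripper's body presses on something with over 40 N, if the wrist force passes 120 N, or if a joint passes its speed limit or range.

ROBOT

A 6-joint arm with a two-finger parallel gripper is mounted at the origin on a cart in front of the work surface, level with it; the furniture and walls round the work are solid. World frame = base frame: x ahead of the robot, y to its left, z up, the work surface at z = 0. Lengths are in m, angles in degrees, forces in N, time in s.
With the tool pointing down it reaches from about 0.4 to 0.825 m from the base axis. Payload 7 kg.
Tool frame: the origin (TCP) lies midway between the tips of the shut fingers; the grasp point (between the pads) lies 19 mm behind it; z points along the fingers, y is the line along which they close (so a half turn about z gives the same grasp; the last joint's range is limited). The gripper opens to 88 mm and grips with 3 to 60 N. Pads are 19 mm wide; open, the fingers measure 130 mm over their backs; the gripper's body (78 mm by 193 mm) begins 47 mm behind the grasp point.
Start: joints at [82.913, 20.546, 0.682, 0, -70.136, -16.507], TCP at [0.27, 0.619, 0.227] pointing down, gripper open.
Joint ranges: [-176.03, 176.03], [-82.01, 121.73], [-58.28, 71.71], [-173.87, 95.51], [-174.79, -0.11], [-173.66, 173.66]. Speed limits (degrees/s): [136.94, 136.94, 172.46, 180, 180, 180].

INTERFACE

Orientations are given as [roll, pitch, yaw] about the fixed x, y, z axes, in that order (R = Rz(yaw) Ry(pitch) Rx(roll)).
In Python, from plant import r gives the robot as it stands.
- The arm moves only by the tool drive_tool, never from a script. Its argument "commands" is a list of rows, each an object of numbers: "hand": the closure, from 0 (fully open) to 1 (shut); "tx", "ty", "tz": the shift along the world's x, y, z scaled (see below); "turn": the turn about the world's z scaled (see below). A call has 1 to 10 rows; each row is the pose to reach, as a shift and turn from the pose commanded when the call began; what a row does not reach only later rows make up. The controller multiplies each number of a shift by 0.6 m and each number of a turn by 90 degrees. A row lasts 1/10 s, in which the tool goes at most 50 mm and 8.59 degrees, less where a joint would pass 70% of its speed; a pose out of reach is approached as far as the arm can. A call with a number of a shift or a turn outside -1 to 1 is refused whole. A call with a gripper value outside its range is refused whole. The fingers move at their own pace and stop on an object; "grip_force" is the grip in N (left out, the last holds). Time passes only in rows, so rows that repeat a pose let the fingers close. It gives the time, the measured TCP pose, the force, the opening and the grip force at its end, in the units of the state.
- r.get_state(): the state, without advancing time (a new reading comes with each control period).
- r.capture(name): name is "side" or "top"; returns a dict with "frame" (480x640x3 uint8, red, green, blue), "fx", "fy", "cx", "cy" (pixels), "world_from_camera" (4x4, takes a point from camera to world coordinates). Camera axes: x right, y down, z forward; pixel columns grow to the right and rows downward; lengths in m; the calibration is good to about 2 mm. A picture is of the moment at which its call begins. There is no depth.
- r.close_job(): hands the job in; it is judged then, once.
Trained networks look in the newest picture that a camera, given by its name, has taken for a name from the list of things; names that differ only in an ending like _2 or _b are one class to them, and where a whole thing is asked for, a point or a joint stands for the part that bears it (a point fixed in the world has none). Each returns a list of dicts, best first, with "score" (0 to 1); they miss things now and then, are a little off and sometimes report something else, mostly with a low value. They report only what shows in the picture. A call takes as long as a camera call. They do not tell look-alikes from the thing itself.
- r.trace(label, camera): "pixels" (480x640 bool, what is visible of it) and "extent" ([left, top, right, bottom] in pixels, round what is visible of it).
The state is a dict: "time_s": time; "joints": joint angles; "qd": joint speeds; "joint_torque": joint torques, N m; "tcp_pos": TCP position; "eef_rot": TCP orientation; "contact_force": force on the tool from outside, world axes, zero at the start; "moment": the same for the moment, N m; "gripper_width": finger opening in m; "gripper_force": force on a finger pad.
Only numpy, scipy, OpenCV 4.12 (cv2) and the standard library are available. Lean on these libraries where they do the work, as an engineer would, in place of code of your own. Each camera call takes 0.05 s, during which the arm holds its last target. There are 200 camera calls.

## Working session

There is one attempt and no reset: what is moved stays moved. The work goes in short steps, Python scripts to look and compute and a tool call to move; the robot and the scene stay as the last step left them, time stands still between calls to the robot, and variables do not carry over. Pictures are saved under pics/ and viewed, at most 10 in all, crops included, and the job is handed in when it is done.

Besides the shell and the picture viewer there is one more tool, called in YAML: its name, and indented under it one key for each argument. drive_tool: Moves the arm, as the interface text tells. Its arguments: {"type":"object","properties":{"commands":{"type":"array"},"grip_force":{"type":"number"}},"required":["commands"]}

```bash
mkdir -p pics; cat > h.py <<'E'
import numpy as np, cv2
from plant import r
def cap(n):
    c=r.capture(n); return c
def save(img,p): cv2.imwrite('pics/'+p,cv2.cvtColor(img,cv2.COLOR_RGB2BGR))
def ray(c,u,v):
    T=np.array(c['world_from_camera']); d=T[:3,:3]@np.array([(u-c['cx'])/c['fx'],(v-c['cy'])/c['fy'],1]); return T[:3,3],d
def atz(c,u,v,z):
    o,d=ray(c,u,v); return o+d*(z-o[2])/d[2]
def proj(c,P):
    T=np.linalg.inv(np.array(c['world_from_camera'])); q=T[:3,:3]@np.array(P)+T[:3,3]
    return np.array([c['fx']*q[0]/q[2]+c['cx'],c['fy']*q[1]/q[2]+c['cy']])
E
python3 - <<'E'
from h import *
ims=[]
for n in ['side','top']:
    c=cap(n); save(c['frame'],n+'0.png'); T=np.array(c['world_from_camera']); print(n,c['fx'],T.round(3).tolist())
    np.save(n+'0.npy',c,allow_pickle=True)
    for l in ['stand','spindle','collar','set_screw','hex_key','loupe','load_716']:
        for d in r.trace(l,n):
            v,u=np.nonzero(d['pixels']); print(l,round(d['score'],2),[int(x) for x in d['extent']],u.mean().round(1),v.mean().round(1),len(u))
print(r.get_state())
E
```

```text
side 574.4557262586475 [[0.885, -0.264, 0.383, -0.003], [-0.465, -0.478, 0.745, -0.927], [-0.014, -0.838, -0.546, 0.728], [0.0, 0.0, 0.0, 1.0]]
stand 0.72 [347, 266, 424, 334] 383.5 305.3 2925
spindle 0.74 [376, 265, 394, 294] 385.0 280.2 355
collar 0.73 [312, 208, 334, 229] 320.2 218.6 312
collar 0.6 [307, 233, 329, 254] 316.5 242.0 454
set_screw 0.48 [308, 246, 314, 255] 311.1 250.3 45
hex_key 0.6 [259, 271, 289, 281] 270.0 274.0 49
loupe 0.76 [275, 177, 290, 202] 281.5 190.1 280
loupe 0.68 [403, 341, 422, 368] 411.7 353.9 372
load_716 0.65 [401, 340, 421, 369] 411.4 353.8 420
top 563.531656771301 [[0.012, -0.992, 0.124, 0.297], [-1.0, -0.01, 0.017, -0.004], [-0.016, -0.124, -0.992, 1.329], [0.0, 0.0, 0.0, 1.0]]
stand 0.65 [379, 193, 439, 249] 408.9 220.7 2689
stand 0.22 [405, 209, 419, 221] 412.2 215.6 167
spindle 0.62 [404, 209, 421, 222] 412.3 215.5 165
collar 0.72 [282, 212, 310, 238] 296.9 225.6 348
collar 0.6 [247, 188, 271, 220] 258.4 200.2 375
set_screw 0.56 [259, 208, 267, 218] 263.1 213.6 43
set_screw 0.47 [304, 230, 309, 240] 306.4 235.2 35
loupe 0.47 [176, 203, 198, 218] 186.8 210.9 280
load_716 0.47 [460, 225, 477, 243] 468.9 234.2 187
{'time_s': 0.8, 'joints': array([ 8.29127601e+01,  2.05421041e+01,  6.80920971e-01,  5.43530443e-05,
       -7.01373193e+01, -1.65089313e+01]), 'qd': array([ 0.12635281, -0.0449209 , -0.05482538,  0.12700967, -0.04814408,
       -0.00182177]), 'joint_torque': array([ 3.46275820e-04, -5.82280862e+01,  2.93292779e+01,  7.00230092e+00,
        1.27370204e-02, -8.99347071e-06]), 'tcp_pos': array([0.27017847, 0.61852424, 0.22660159]), 'eef_rot': array([-1.79998550e+02,  3.76547006e-04, -2.35961527e+01]), 'contact_force': array([-0.95273891, -0.40539326, -0.22174687]), 'moment': array([-0.02845779,  0.02351985,  0.06433194]), 'gripper_force': 0.0, 'gripper_width': 0.08723848666680001}
```

```bash
python3 - <<'E'
import numpy as np,cv2
t=cv2.imread('pics/top0.png');s=cv2.imread('pics/side0.png')
a=cv2.resize(t[170:270,165:485],(800,250),interpolation=cv2.INTER_CUBIC)
b=cv2.resize(s[165:375,250:450],(333,350),interpolation=cv2.INTER_CUBIC)
z=cv2.resize(t[180:250,235:325],(450,350),interpolation=cv2.INTER_CUBIC)
o=np.zeros((600,800,3),np.uint8);o[:250]=a;o[250:,:333]=b;o[250:,340:790]=z
cv2.imwrite('pics/c1.png',o)
E
```

```text
(no output)
```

View pics/c1.png

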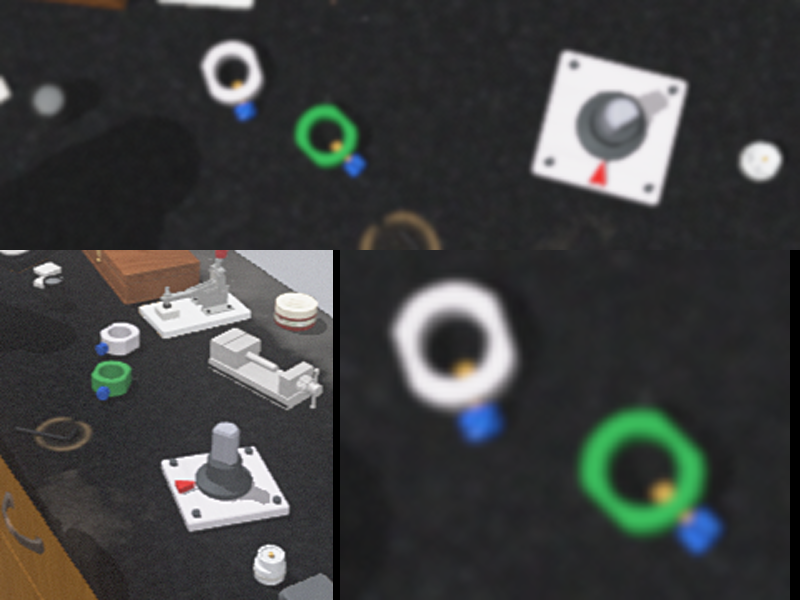

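View pics/side0.png

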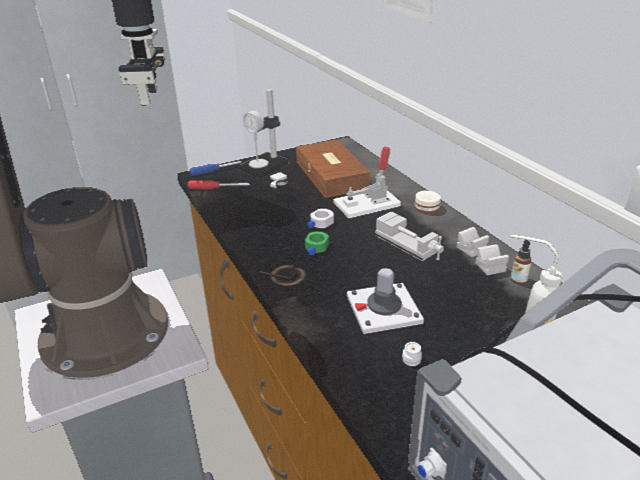

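The candidates for the collar are the aluminium ring at top (258,199) / side (322,218) and the green ring at top (295,225) / side (317,243). The aluminium one fits and the green is the look-alike; the crop confirms both, each with a blue screw. The stand is at top (409,220) with its red pointer near (404,240).

```bash
cat > m.py <<'E'
from h import *
from scipy.optimize import minimize
C={n:np.load(n+'0.npy',allow_pickle=True).item() for n in ['side','top']}
def cyl(r,z0,z1,n=48,f=None):
    a=np.linspace(0,2*np.pi,n,endpoint=False); p=np.c_[r*np.cos(a),r*np.sin(a)]
    if f: p[:,1]=np.clip(p[:,1],-f,f)
    return np.vstack([np.c_[p,np.full(n,z)] for z in (z0,z1)])
box=lambda x,y,z0,z1: np.array([[i*x,j*y,k] for i in(-1,1) for j in(-1,1) for k in(z0,z1)])
S=4
def poly(c,P,p,off):
    x,y,w=p; R=np.array([[np.cos(w),-np.sin(w),0],[np.sin(w),np.cos(w),0],[0,0,1]])
    Q=(R@P.T).T+[x,y,0]
    u=np.array([proj(c,q) for q in Q]); return cv2.convexHull(((u-off+.5)*S*16).astype(np.int32))
def fit(parts,masks,p0):
    def cost(p):
        t=0
        for n,(m,off) in masks.items():
            im=np.zeros((m.shape[0]*S,m.shape[1]*S),np.uint8)
            for P in parts: cv2.fillConvexPoly(im,poly(C[n],P,p,off),1,shift=4)
            a=cv2.resize(im.astype(np.float32),m.shape[::-1],interpolation=cv2.INTER_AREA)
            t+=np.abs(a-m).sum()
        return t
    best=None
    for dw in (-.15,0,.15):
        s=minimize(cost,[p0[0],p0[1],p0[2]+dw],method='Nelder-Mead',options=dict(initial_simplex=np.array([p0[0],p0[1],p0[2]+dw])+np.array([[0,0,0],[.008,0,0],[0,.008,0],[0,0,.1]]),xatol=1e-5,fatol=.05))
        if best is None or s.fun<best.fun: best=s
    return best
E
python3 - <<'E'
from m import *
# red pointer, blue screw, centres
def cen(n,box,f):
    l,t,R,b=box; im=C[n]['frame'][t:b,l:R].astype(float); w=f(im); v,u=np.nonzero(w); return u.mean()+l,v.mean()+t,len(u)
red=lambda i:(i[...,0]>1.8*i[...,1])&(i[...,0]>100)
blue=lambda i:(i[...,2]>1.6*i[...,0])&(i[...,2]>70)
rp=cen('top',(385,225,420,250),red); bs=cen('top',(255,205,272,222),blue); print(rp,bs)
w={}
for n in C:
    for l in ('stand','collar','spindle'):
        if l=='stand': cap(n)
        w[n,l]=r.trace(l,n)
def mk(n,box,m):
    l,t,R,b=box; return (m[t:b,l:R].astype(np.float32),np.array([l,t]))
st={n:max(w[n,'stand'],key=lambda d:d['pixels'].sum())['pixels'] for n in C}
co={}
for n,pt in (('top',(258,200)),('side',(321,218))):
    co[n]=min(w[n,'collar'],key=lambda d:np.hypot((d['extent'][0]+d['extent'][2])/2-pt[0],(d['extent'][1]+d['extent'][3])/2-pt[1]))
print({n:(co[n]['extent'],) for n in co})
# plate corner estimate
T=C['top']; g0=atz(T,409,221,.014); pr=atz(T,rp[0],rp[1],.02)
yaw=np.arctan2(*(g0-pr)[[1,0]]); print('stand guess',g0,np.degrees(yaw))
parts=[box(.06,.06,0,.014),cyl(.034,.014,.022),cyl(.021,.022,.05),cyl(.015,.05,.088)]
for ns in (('top',),('side',),('top','side')):
    bx={'top':(365,180,455,265),'side':(335,250,440,350)}
    s=fit(parts,{n:mk(n,bx[n],st[n]) for n in ns},(g0[0],g0[1],yaw)); print(ns,s.x[:2].round(4),np.degrees(s.x[2]).round(2),s.fun)
    sp=s.x
for n in C: print(n,'spindle top centre pred',proj(C[n],[*sp[:2],.092]), [ (d['extent'],round(d['score'],2)) for d in w[n,'spindle']])
# collar: bright pixels ring
c0=atz(T,258,199,.024); b0=atz(T,bs[0],bs[1],.0195); yc=np.arctan2(*(c0-b0)[[1,0]]); print('collar guess',c0,np.degrees(yc))
parts=[cyl(.028,0,.024,f=.024)]
for ns in (('top',),('side',),('top','side')):
    bx={'top':(240,180,280,225),'side':(300,198,345,240)}
    M={}
    for n in ns:
        m=co[n]['pixels'].astype(np.uint8); cs,_=cv2.findContours(m,0,2); cv2.drawContours(m,[max(cs,key=cv2.contourArea)],-1,1,-1)
        bl=blue(C[n]['frame'].astype(float)); m[bl]=0
        M[n]=mk(n,bx[n],m)
    s=fit(parts,M,(c0[0],c0[1],yc)); print(ns,s.x[:2].round(4),np.degrees(s.x[2]).round(2),s.fun)
print('screw dir from fit',np.degrees(np.arctan2(*(s.x[:2]-b0[:2])[::-1])),r.get_state()['time_s'])
E
```

```text
(np.float64(404.42857142857144), np.float64(239.92857142857142), 28) (np.float64(262.5081967213115), np.float64(214.40983606557376), 61)Traceback (most recent call last):
  File "<stdin>", line 15, in <module>
ValueError: max() iterable argument is empty
```

```bash
cat > run.py <<'E'
from m import *
import pickle,os
blue=lambda i:(i[...,2]>1.6*i[...,0])&(i[...,2]>70)
W={}
for n in C:
    for k in range(4):
        cap(n); need=[l for l in ('stand','collar','spindle') if len(W.get((n,l),[]))<(2 if l=='collar' else 1)]
        for l in need: W[n,l]=r.trace(l,n)
        if not need: break
print({k:[[int(x) for x in d['extent']] for d in v] for k,v in W.items()})
pickle.dump(W,open('W.pkl','wb'))
def mk(n,box,m):
    l,t,R,b=box; return (m[t:b,l:R].astype(np.float32),np.array([l,t]))
T=C['top']; g0=atz(T,409,221,.014); pr=atz(T,404.4,239.9,.02)
yaw=np.arctan2(*(g0-pr)[[1,0]]); print('stand guess',g0,np.degrees(yaw))
parts=[box(.06,.06,0,.014),cyl(.034,.014,.022),cyl(.021,.022,.05),cyl(.015,.05,.088)]
bx={'top':(365,180,455,265),'side':(335,250,440,350)}
M={n:mk(n,bx[n],max(W[n,'stand'],key=lambda d:d['pixels'].sum())['pixels']) for n in C if W[n,'stand']}
for ns in [[n] for n in M]+[list(M)]:
    s=fit(parts,{n:M[n] for n in ns},(g0[0],g0[1],yaw)); print(ns,s.x[:2].round(4),np.degrees(s.x[2]).round(2),s.fun)
for n in C: print(n,'spindle top pred',proj(C[n],[*s.x[:2],.092]))
c0=atz(T,258,199,.024); b0=atz(T,262.5,214.4,.0195); yc=np.arctan2(*(c0-b0)[[1,0]]); print('collar guess',c0,np.degrees(yc))
parts=[cyl(.028,0,.024,f=.024)]
bx={'top':(240,180,280,225),'side':(300,198,345,240)}
M={}
for n,pt in (('top',(258,200)),('side',(321,218))):
    d=min(W[n,'collar'],key=lambda d:np.hypot((d['extent'][0]+d['extent'][2])/2-pt[0],(d['extent'][1]+d['extent'][3])/2-pt[1]))
    m=d['pixels'].astype(np.uint8); m[blue(C[n]['frame'].astype(float))]=0
    m=cv2.morphologyEx(m,cv2.MORPH_OPEN,np.ones((3,3),np.uint8))
    cs,_=cv2.findContours(m,0,2); m[:]=0; cv2.drawContours(m,[max(cs,key=cv2.contourArea)],-1,1,-1)
    M[n]=mk(n,bx[n],m)
for ns in [[n] for n in M]+[list(M)]:
    s=fit(parts,{n:M[n] for n in ns},(c0[0],c0[1],yc)); print(ns,s.x[:2].round(4),np.degrees(s.x[2]).round(2),s.fun)
print('screw dir',np.degrees(np.arctan2(*(s.x[:2]-b0[:2])[::-1])),r.get_state()['time_s'])
E
python3 run.py
python3 - <<'E'
import cv2
s=cv2.imread('pics/side0.png');t=cv2.imread('pics/top0.png')
import numpy as np
a=cv2.resize(s[258:302,360:420],(545,400),interpolation=cv2.INTER_CUBIC);b=cv2.resize(t[205:230,398:418],(245,306),interpolation=cv2.INTER_CUBIC)
o=np.zeros((400,800,3),np.uint8);o[:,:545]=a;o[:306,550:795]=b;cv2.imwrite('pics/c2.png',o)
E
```

```text
{('side', 'stand'): [[345, 267, 423, 332]], ('side', 'collar'): [[309, 209, 335, 229], [306, 231, 327, 252]], ('side', 'spindle'): [[378, 264, 391, 296]], ('top', 'stand'): [[380, 192, 440, 252]], ('top', 'collar'): [[281, 215, 312, 237], [246, 188, 271, 217]], ('top', 'spindle'): [[407, 210, 419, 221]]}
stand guess [ 0.49738684 -0.19697532  0.014     ] -14.672271134216174
['side'] [ 0.499  -0.1944] -14.5 184.0625
['top'] [ 0.5002 -0.1964] -14.43 79.9375
['side', 'top'] [ 0.4995 -0.1955] -14.54 301.4375
side spindle top pred [385.29360972 271.15345121]
top spindle top pred [413.44581953 214.79687238]
collar guess [0.54482103 0.15916453 0.024     ] 17.016642444521565
['top'] [0.5468 0.16  ] 16.96 30.125
['side'] [0.5471 0.1599] 21.86 60.0
['top', 'side'] [0.5471 0.1598] 18.08 91.0
screw dir 16.990416146621353 1.7
```

View pics/c2.png

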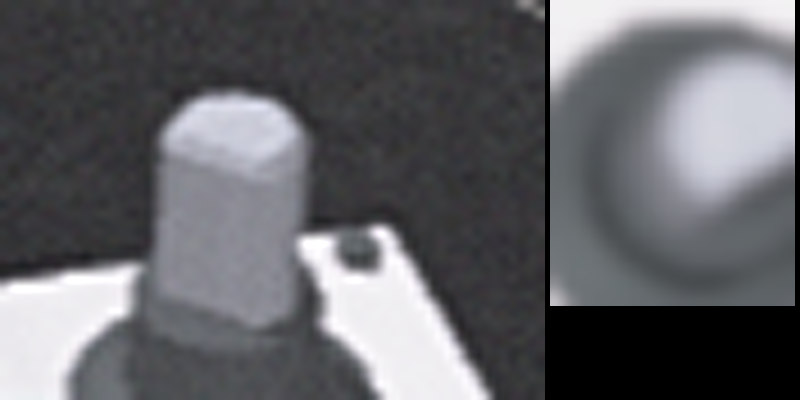

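```bash
python3 - <<'E'
from m import *
s=C['side'];t=C['top'];a=np.array([.4997,-.1957])
for l,p,q,z in (('side bottom',(376.5,289.9),(389.2,293.8),.05),('side top',(377.8,274.5),(389.5,277.5),.088)):
    A=atz(s,*p,z)[:2];B=atz(s,*q,z)[:2];e=B-A;n=np.array([e[1],-e[0]])/np.hypot(*e);m=(A+B)/2-a
    if n@m<0:n=-n
    print(l,A,B,np.hypot(*e),np.degrees(np.arctan2(*n[::-1]))%360-180,n@m)
p,q=[(398+(x-550)/12.25,205+y/12.25) for x,y in((705,205),(790,148))]
A=atz(t,*p,.09)[:2];B=atz(t,*q,.09)[:2];e=B-A;n=np.array([e[1],-e[0]])/np.hypot(*e);m=(A+B)/2-a
if n@m<0:n=-n
print(A,B,np.hypot(*e),np.degrees(np.arctan2(*n[::-1]))%360-180,n@m)
E
```

```text
side bottom [ 0.48445334 -0.19104979] [ 0.49920721 -0.21297615] 0.02642805126192219 33.9359277641193 0.01005352925945889
side top [ 0.48443582 -0.19317303] [ 0.49852631 -0.2117684 ] 0.023330879954907582 37.15274207726819 0.010639841848887967
[ 0.48417043 -0.18945967] [ 0.49476142 -0.20490681] 0.01872920727063714 34.435619642373524 0.009279420705311717
```

drive_tool:
  commands:
    - {"hand": 0,"tx": 0.3,"ty": -0.8667,"tz": 0,"turn": -0.349}
    - {"hand": 0,"tx": 0.3,"ty": -0.8667,"tz": 0,"turn": -0.349}
    - {"hand": 0,"tx": 0.3,"ty": -0.8667,"tz": 0,"turn": -0.349}
    - {"hand": 0,"tx": 0.3,"ty": -0.8667,"tz": 0,"turn": -0.349}
    - {"hand": 0,"tx": 0.3,"ty": -0.8667,"tz": 0,"turn": -0.349}
    - {"hand": 0,"tx": 0.3,"ty": -0.8667,"tz": 0,"turn": -0.349}
    - {"hand": 0,"tx": 0.3,"ty": -0.8667,"tz": 0,"turn": -0.349}
    - {"hand": 0,"tx": 0.3,"ty": -0.8667,"tz": 0,"turn": -0.349}
    - {"hand": 0,"tx": 0.3,"ty": -0.8667,"tz": 0,"turn": -0.349}
    - {"hand": 0,"tx": 0.3,"ty": -0.8667,"tz": 0,"turn": -0.349}

```text
time_s: 2.7
tcp_pos: [0.434, 0.1442, 0.2271]
eef_rot: [-179.9, 0.0, -55.0]
contact_force: [0.8, 0.4, -0.3]
gripper_width: 0.0877
gripper_force: 0.0
```

drive_tool:
  commands:
    - {"hand": 0,"tx": 0.113,"ty": -0.565,"tz": -0.1,"turn": 0}
    - {"hand": 0,"tx": 0.113,"ty": -0.565,"tz": -0.1,"turn": 0}
    - {"hand": 0,"tx": 0.113,"ty": -0.565,"tz": -0.1,"turn": 0}
    - {"hand": 0,"tx": 0.113,"ty": -0.565,"tz": -0.1,"turn": 0}
    - {"hand": 0,"tx": 0.113,"ty": -0.565,"tz": -0.1,"turn": 0}
    - {"hand": 0,"tx": 0.113,"ty": -0.565,"tz": -0.1,"turn": 0}
    - {"hand": 0,"tx": 0.113,"ty": -0.565,"tz": -0.1,"turn": 0}
    - {"hand": 0,"tx": 0.113,"ty": -0.565,"tz": -0.1,"turn": 0}
    - {"hand": 0,"tx": 0.113,"ty": -0.565,"tz": -0.1,"turn": 0}

```text
time_s: 3.6
tcp_pos: [0.5011, -0.1943, 0.1659]
eef_rot: [179.9, 0.0, -55.2]
contact_force: [0.1, 0.9, -0.1]
gripper_width: 0.0877
gripper_force: 0.0
```

drive_tool:
  commands:
    - {"hand": 0,"tz": -0.08}
    - {"hand": 0,"tz": -0.15}
    - {"hand": 0,"tz": -0.183}
    - {"hand": 0.4,"tz": -0.183}
    - {"hand": 0.5,"tz": -0.183}
    - {"hand": 0.6,"tz": -0.183}
    - {"hand": 0.6,"tz": -0.183}
    - {"hand": 0.6,"tz": -0.183}
  grip_force: 8

```text
invalid input
```

```bash
python3 - <<'E'
from h import *
s=cap('side');t=cap('top')
a=cv2.resize(s['frame'][210:330,340:460],(500,500),interpolation=cv2.INTER_CUBIC);b=cv2.resize(t['frame'][190:250,380:440],(300,300),interpolation=cv2.INTER_CUBIC)
o=np.zeros((500,800,3),np.uint8);o[:,:500]=a;o[:300,500:]=b;save(o,'c3.png');x=r.get_state();print(x['tcp_pos'],x['gripper_width'],x['contact_force'],x['moment'],x['gripper_force'])
E
```

```text
[ 0.50149233 -0.19252614  0.1667204 ] 0.08772139658038139 [ 0.56506056  1.32969934 -0.79542987] [ 0.13434605 -0.01183124 -0.03502861] 0.0
```

View pics/c3.png

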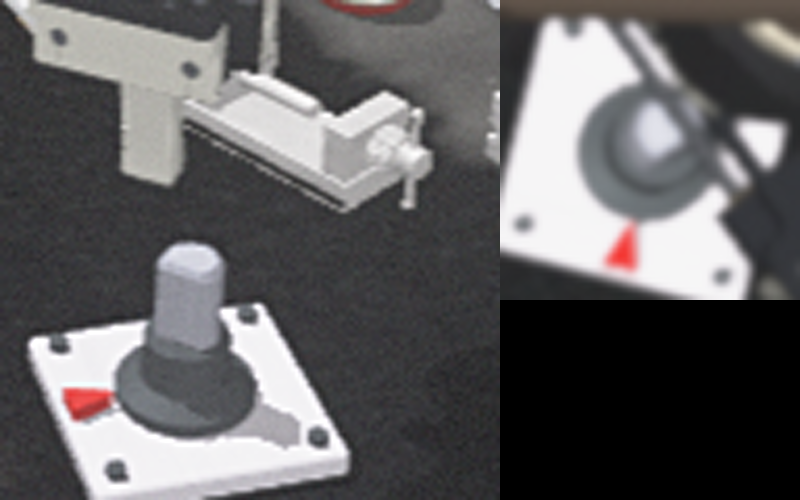

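The move call was refused, so the picture only shows the hand hovering over the untouched spindle, with its flat facing the camera. I'll send it again with every field filled in.

drive_tool:
  commands:
    - {"hand": 0,"tx": 0,"ty": 0,"tz": -0.08,"turn": 0}
    - {"hand": 0,"tx": 0,"ty": 0,"tz": -0.15,"turn": 0}
    - {"hand": 0,"tx": 0,"ty": 0,"tz": -0.183,"turn": 0}
    - {"hand": 0.5,"tx": 0,"ty": 0,"tz": -0.183,"turn": 0}
    - {"hand": 0.8,"tx": 0,"ty": 0,"tz": -0.183,"turn": 0}
    - {"hand": 0.8,"tx": 0,"ty": 0,"tz": -0.183,"turn": 0}
    - {"hand": 0.8,"tx": 0,"ty": 0,"tz": -0.183,"turn": 0}
    - {"hand": 0.8,"tx": 0,"ty": 0,"tz": -0.183,"turn": 0}
    - {"hand": 0.8,"tx": 0,"ty": 0,"tz": -0.183,"turn": 0}
  grip_force: 10

```text
time_s: 4.6
tcp_pos: [0.5019, -0.193, 0.0575]
eef_rot: [-179.9, -0.0, -55.0]
contact_force: [-1.3, -0.5, -0.3]
gripper_width: 0.0451
gripper_force: 0.0
```

```bash
python3 - <<'E'
from h import *
for i in range(4):
    cap('side');x=r.get_state();print(x['tcp_pos'],x['eef_rot'][2],x['gripper_width'],x['contact_force'],x['moment'],x['gripper_force'])
E
```

```text
[ 0.50175112 -0.19301613  0.0572588 ] -55.01125279489261 0.041355729859434844 [ 0.16970485  0.15056072 -0.4402428 ] [ 0.02054895 -0.03232378 -0.00814273] 0.0
[ 0.50163654 -0.19303727  0.05708296] -55.0134003794858 0.037257676882456126 [0.41318762 0.37883336 0.20816162] [ 0.08142404 -0.0464174  -0.0158381 ] 0.0
[ 0.50158466 -0.19303027  0.05696797] -55.01438816992542 0.03309597666853445 [ 0.04590644 -0.54468179 -0.84964508] [ 0.05719385 -0.01130306 -0.02193992] 0.0
[ 0.50152947 -0.19304843  0.0568597 ] -55.014698667445245 0.02946112493874616 [ 0.27593666  0.67446502 -0.28225759] [-0.00670696 -0.01729686  0.01011126] 0.0
```

drive_tool:
  commands:
    - {"hand": 0.9,"tx": 0,"ty": 0,"tz": 0,"turn": 0}
    - {"hand": 0.9,"tx": 0,"ty": 0,"tz": 0,"turn": 0}
    - {"hand": 0.9,"tx": 0,"ty": 0,"tz": 0,"turn": 0}
    - {"hand": 0.9,"tx": 0,"ty": 0,"tz": 0,"turn": 0}
  grip_force: 15

```text
time_s: 5.2
tcp_pos: [0.5004, -0.1937, 0.0567]
eef_rot: [179.9, 0.0, -55.0]
contact_force: [-3.2, -4.3, 2.6]
gripper_width: 0.0241
gripper_force: 14.8
```

```bash
cat > st.py <<'E'
from h import *
X=[]
for i in range(4):
    cap('side');X.append(r.get_state())
for k in ('tcp_pos','eef_rot','gripper_width','contact_force','moment','gripper_force'): print(k,np.round(np.mean([x[k] for x in X],0),4) if k!='eef_rot' else X[-1][k].round(2))
E
python3 st.py
```

```text
tcp_pos [ 0.5004 -0.1937  0.0567]
eef_rot [ 1.7987e+02  4.0000e-02 -5.5020e+01]
gripper_width 0.0242
contact_force [-3.3009 -4.0921  3.4009]
moment [-1.5247  1.1491  0.0079]
gripper_force 14.8306
```

drive_tool:
  commands:
    - {"hand": 0.9,"tx": 0,"ty": -0.0015,"tz": 0,"turn": -0.08}
    - {"hand": 0.9,"tx": 0.0003,"ty": -0.003,"tz": 0,"turn": -0.16}
    - {"hand": 0.9,"tx": 0.0005,"ty": -0.004,"tz": 0,"turn": -0.24}
    - {"hand": 0.9,"tx": 0.0005,"ty": -0.005,"tz": 0,"turn": -0.32}
    - {"hand": 0.9,"tx": 0.0004,"ty": -0.006,"tz": 0,"turn": -0.4}
    - {"hand": 0.9,"tx": 0.0003,"ty": -0.0065,"tz": 0,"turn": -0.48}
    - {"hand": 0.9,"tx": 0.0003,"ty": -0.0072,"tz": 0,"turn": -0.55}
    - {"hand": 0.9,"tx": 0.0003,"ty": -0.0072,"tz": 0,"turn": -0.55}
    - {"hand": 0.9,"tx": 0.0003,"ty": -0.0072,"tz": 0,"turn": -0.55}
  grip_force: 25

```text
time_s: 6.3
tcp_pos: [0.502, -0.196, 0.0568]
eef_rot: [-180.0, 0.1, -104.5]
contact_force: [-0.5, 10.3, 2.9]
gripper_width: 0.0239
gripper_force: 25.0
```

```bash
python3 st.py
```

```text
tcp_pos [ 0.502  -0.196   0.0568]
eef_rot [-1.8000e+02  9.0000e-02 -1.0452e+02]
gripper_width 0.0237
contact_force [0.0466 9.1914 2.7705]
moment [ 3.5684  0.1317 -0.1175]
gripper_force 25.0127
```

drive_tool:
  commands:
    - {"hand": 0.9,"tx": 0.0003,"ty": 0.002,"tz": 0,"turn": 0}
    - {"hand": 0.9,"tx": 0.0003,"ty": 0.002,"tz": 0,"turn": 0}
    - {"hand": 0,"tx": 0.0003,"ty": 0.002,"tz": 0,"turn": 0}
    - {"hand": 0,"tx": 0.0003,"ty": 0.002,"tz": 0,"turn": 0}
    - {"hand": 0,"tx": 0.0003,"ty": 0.002,"tz": 0,"turn": 0}
    - {"hand": 0,"tx": 0.0003,"ty": 0.002,"tz": 0,"turn": 0}
    - {"hand": 0,"tx": 0.0003,"ty": 0.002,"tz": 0.08,"turn": 0}
    - {"hand": 0,"tx": 0.0003,"ty": 0.002,"tz": 0.155,"turn": 0}
    - {"hand": 0,"tx": 0.02,"ty": 0.08,"tz": 0.155,"turn": 0}
    - {"hand": 0,"tx": 0.03,"ty": 0.16,"tz": 0.155,"turn": -0.09}
  grip_force: 25

```text
time_s: 7.5
tcp_pos: [0.5209, -0.1042, 0.1516]
eef_rot: [-179.8, 0.1, -112.3]
contact_force: [0.7, -0.1, -0.3]
gripper_width: 0.0823
gripper_force: 0.0
```

```bash
python3 st.py
```

```text
tcp_pos [ 0.5202 -0.1015  0.1503]
eef_rot [-1.7999e+02  1.0000e-02 -1.1188e+02]
gripper_width 0.0864
contact_force [-0.1472  1.2083 -0.4569]
moment [ 0.2526 -0.0321  0.0598]
gripper_force 0.0
```

drive_tool:
  commands:
    - {"hand": 0,"tx": 0.043,"ty": 0.435,"tz": 0,"turn": -0.56}
    - {"hand": 0,"tx": 0.043,"ty": 0.435,"tz": 0,"turn": -0.56}
    - {"hand": 0,"tx": 0.043,"ty": 0.435,"tz": 0,"turn": -0.56}
    - {"hand": 0,"tx": 0.043,"ty": 0.435,"tz": 0,"turn": -0.56}
    - {"hand": 0,"tx": 0.043,"ty": 0.435,"tz": 0,"turn": -0.56}
    - {"hand": 0,"tx": 0.043,"ty": 0.435,"tz": 0,"turn": -0.56}
    - {"hand": 0,"tx": 0.043,"ty": 0.435,"tz": -0.083,"turn": -0.56}
    - {"hand": 0,"tx": 0.043,"ty": 0.435,"tz": -0.083,"turn": -0.56}
  grip_force: 25

```text
time_s: 8.5
tcp_pos: [0.5418, 0.1546, 0.0946]
eef_rot: [-179.9, -0.5, -162.5]
contact_force: [-0.5, -0.9, -1.1]
gripper_width: 0.0874
gripper_force: 0.0
```

```bash
python3 - <<'E'
from h import *
s=cap('side');t=cap('top')
a=cv2.resize(s['frame'][160:280,260:380],(500,500),interpolation=cv2.INTER_CUBIC);b=cv2.resize(t['frame'][190:240,385:435],(300,300),interpolation=cv2.INTER_CUBIC);c=cv2.resize(s['frame'][255:325,345:425],(300,262),interpolation=cv2.INTER_CUBIC)
o=np.zeros((562,800,3),np.uint8);o[:500,:500]=a;o[:300,500:]=b;o[300:,500:]=c;save(o,'c4.png');x=r.get_state();print(x['tcp_pos'],x['eef_rot'],x['gripper_width'])
E
```

```text
[0.5448349  0.15497598 0.09954558] [-179.91350798   -0.17997082 -162.37591246] 0.08769448453158894
```

View pics/c4.png

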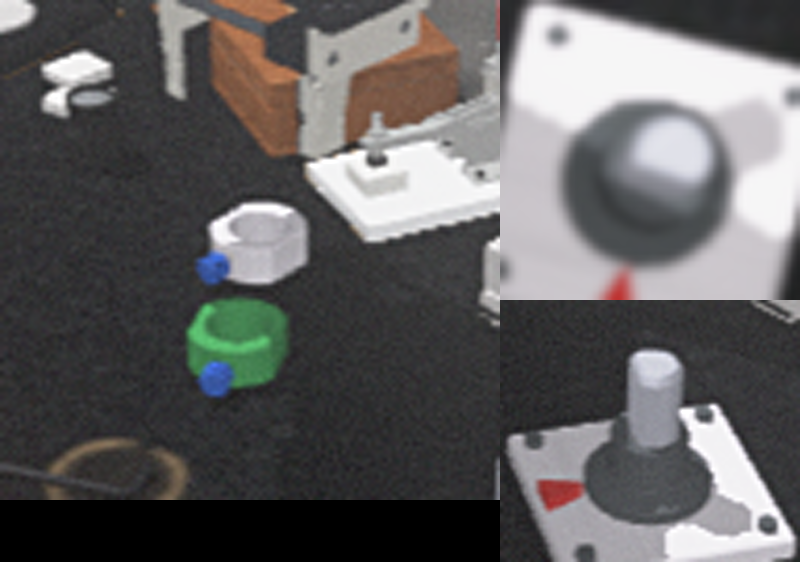

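The flat now faces the red pointer, with its edge square to the wedge in the top view. The aluminium collar at crop (258,240) lies under the open hand, and the toggle clamp stands to its right, so I'll check that clearance.

```bash
python3 - <<'E'
from m import *
s=C['side']
for p,z in (((350,191),.04),((335,201),.015),((348,217),.015),((345,208),.015)): print(p,atz(s,*p,z).round(3))
E
python3 st.py
```

```text
(350, 191) [0.651 0.203 0.04 ]
(335, 201) [0.614 0.215 0.015]
(348, 217) [0.603 0.128 0.015]
(345, 208) [0.619 0.171 0.015]
tcp_pos [0.5462 0.1558 0.1015]
eef_rot [ 1.7997e+02  1.5000e-01 -1.6247e+02]
gripper_width 0.0877
contact_force [0.2402 0.0361 0.2215]
moment [ 0.0468 -0.1825  0.0008]
gripper_force 0.0
```

drive_tool:
  commands:
    - {"hand": 0,"tx": 0,"ty": 0.0053,"tz": -0.08,"turn": -0.005}
    - {"hand": 0,"tx": 0,"ty": 0.0053,"tz": -0.14,"turn": -0.005}
    - {"hand": 0,"tx": 0,"ty": 0.0053,"tz": -0.163,"turn": -0.005}
    - {"hand": 0,"tx": 0,"ty": 0.0053,"tz": -0.163,"turn": -0.005}
    - {"hand": 0.8,"tx": 0,"ty": 0.0053,"tz": -0.163,"turn": -0.005}
    - {"hand": 0.8,"tx": 0,"ty": 0.0053,"tz": -0.163,"turn": -0.005}
    - {"hand": 0.8,"tx": 0,"ty": 0.0053,"tz": -0.163,"turn": -0.005}
    - {"hand": 0.8,"tx": 0,"ty": 0.0053,"tz": -0.163,"turn": -0.005}
    - {"hand": 0.8,"tx": 0,"ty": 0.0053,"tz": -0.163,"turn": -0.005}
    - {"hand": 0.8,"tx": 0,"ty": 0.0053,"tz": -0.163,"turn": -0.005}
  grip_force: 10

```text
time_s: 9.8
tcp_pos: [0.5454, 0.1598, 0.0024]
eef_rot: [180.0, 0.0, -162.9]
contact_force: [0.1, -0.3, 3.1]
gripper_width: 0.0487
gripper_force: 9.9
```

drive_tool:
  commands:
    - {"hand": 0.8,"tx": 0,"ty": 0,"tz": 0,"turn": 0}
    - {"hand": 0.8,"tx": 0,"ty": 0,"tz": 0,"turn": 0}
    - {"hand": 0.8,"tx": 0,"ty": 0,"tz": 0,"turn": 0}
  grip_force: 30

```text
time_s: 10.1
tcp_pos: [0.5453, 0.1598, 0.0023]
eef_rot: [-180.0, 0.0, -162.9]
contact_force: [-1.2, -0.1, 3.3]
gripper_width: 0.048
gripper_force: 29.7
```

```bash
python3 st.py
```

```text
tcp_pos [0.5453 0.1598 0.0023]
eef_rot [ 1.8000e+02  1.0000e-02 -1.6291e+02]
gripper_width 0.0481
contact_force [-1.2409 -0.1242  4.7242]
moment [ 0.1107  0.2885 -0.0059]
gripper_force 29.6804
```

drive_tool:
  commands:
    - {"hand": 0.8,"tx": 0,"ty": 0,"tz": 0.05,"turn": 0}
    - {"hand": 0.8,"tx": 0,"ty": 0,"tz": 0.13,"turn": 0}
    - {"hand": 0.8,"tx": 0,"ty": 0,"tz": 0.213,"turn": 0}
    - {"hand": 0.8,"tx": -0.0797,"ty": -0.593,"tz": 0.225,"turn": -0.351}
    - {"hand": 0.8,"tx": -0.0797,"ty": -0.593,"tz": 0.225,"turn": -0.351}
    - {"hand": 0.8,"tx": -0.0797,"ty": -0.593,"tz": 0.225,"turn": -0.351}
    - {"hand": 0.8,"tx": -0.0797,"ty": -0.593,"tz": 0.225,"turn": -0.351}
    - {"hand": 0.8,"tx": -0.0797,"ty": -0.593,"tz": 0.225,"turn": -0.351}
    - {"hand": 0.8,"tx": -0.0797,"ty": -0.593,"tz": 0.225,"turn": -0.351}
    - {"hand": 0.8,"tx": -0.0797,"ty": -0.593,"tz": 0.225,"turn": -0.351}
  grip_force: 40

```text
time_s: 11.3
tcp_pos: [0.4975, -0.1888, 0.1364]
eef_rot: [180.0, -0.1, 165.5]
contact_force: [2.0, -0.4, -2.2]
gripper_width: 0.048
gripper_force: 39.6
```

```bash
python3 st.py
```

```text
tcp_pos [ 0.4968 -0.1911  0.1361]
eef_rot [ 1.8000e+02 -9.0000e-02  1.6529e+02]
gripper_width 0.0478
contact_force [ 0.559  -1.2201 -2.3395]
moment [-0.1701 -0.2471  0.0068]
gripper_force 39.6273
```

```bash
cat > bl.py <<'E'
from h import *
import sys
s=cap('side');t=cap('top');x=r.get_state();P=x['tcp_pos'];print(P.round(4),x['eef_rot'].round(2))
w=np.radians(x['eef_rot'][2]+180); ux=np.array([np.cos(w),np.sin(w),0]); zc=P[2]-.0023+.012
A=[];B=[]
for n,c in(('side',s),('top',t)):
    h=np.r_[P[:2],zc]-.038*ux; q=proj(c,h); f=c['frame'].astype(float); m=(f[...,2]>1.5*f[...,0])&(f[...,2]>60)
    v,u=np.nonzero(m); k=np.hypot(u-q[0],v-q[1])<15; print(n,q.round(1),k.sum(),u[k].mean().round(2),v[k].mean().round(2))
    if k.sum()>8:
        X=atz(c,u[k].mean(),v[k].mean(),zc); d=X-h; print('  screw offset from nominal, collar x,y mm',(d@ux*1e3).round(2),(d@np.array([-ux[1],ux[0],0])*1e3).round(2))
a=cv2.resize(s['frame'][210:330,330:450],(500,500),interpolation=cv2.INTER_CUBIC);b=cv2.resize(t['frame'][180:260,370:450],(300,300),interpolation=cv2.INTER_CUBIC)
o=np.zeros((500,800,3),np.uint8);o[:,:500]=a;o[:300,500:]=b;save(o,sys.argv[1])
E
python3 bl.py c5.png
```

```text
[ 0.4983 -0.1867  0.1364] [ 1.8000e+02 -6.0000e-02  1.6548e+02]
side [363.7 247.9] 85 364.68 248.69
  screw offset from nominal, collar x,y mm 1.05 -2.84
top [408.9 228.4] 65 409.69 227.78
  screw offset from nominal, collar x,y mm 1.62 -1.37
```

View pics/c5.png

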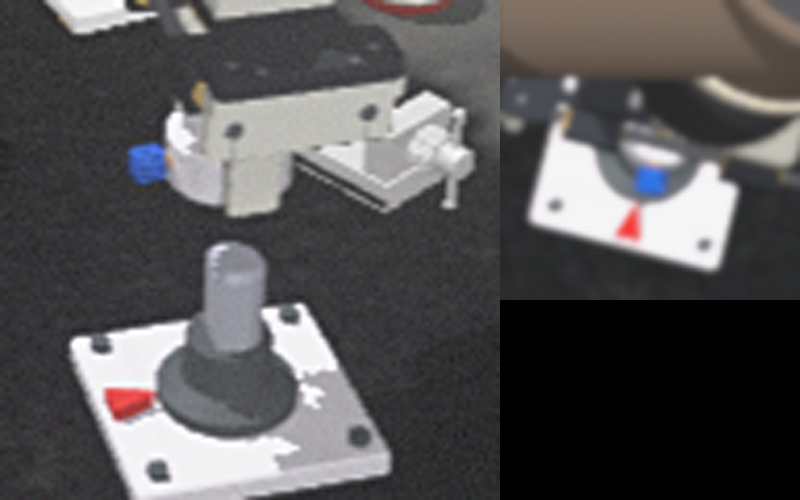

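The collar is held level above the stand with its blue head on the pointer side, at crop (148,163). The TCP reading is still moving, so I'll let it settle and re-read.

drive_tool:
  commands:
    - {"hand": 0.8,"tx": 0,"ty": 0,"tz": 0,"turn": 0}
    - {"hand": 0.8,"tx": 0,"ty": 0,"tz": 0,"turn": 0}
    - {"hand": 0.8,"tx": 0,"ty": 0,"tz": 0,"turn": 0}
    - {"hand": 0.8,"tx": 0,"ty": 0,"tz": 0,"turn": 0}
  grip_force: 40

```text
time_s: 12.0
tcp_pos: [0.4988, -0.1865, 0.137]
eef_rot: [180.0, 0.0, 165.6]
contact_force: [0.6, -0.3, -3.3]
gripper_width: 0.0481
gripper_force: 39.6
```

```bash
python3 bl.py c6.png; python3 bl.py c6.png; python3 st.py
```

```text
[ 0.4987 -0.1868  0.137 ] [180.     0.   165.53]
side [363.9 247.6] 83 364.7 247.73
  screw offset from nominal, collar x,y mm 1.25 -0.68
top [409.  228.1] 65 409.54 227.58
  screw offset from nominal, collar x,y mm 1.38 -0.89
[ 0.4987 -0.187   0.137 ] [180.     0.   165.51]
side [364.  247.7] 82 364.74 247.71
  screw offset from nominal, collar x,y mm 1.38 -0.42
top [409.  228.1] 65 409.52 227.66
  screw offset from nominal, collar x,y mm 1.24 -0.74
tcp_pos [ 0.4986 -0.1871  0.137 ]
eef_rot [-180.     -0.    165.49]
gripper_width 0.048
contact_force [-0.251  -0.3459 -2.4352]
moment [ 0.0018 -0.1714  0.0306]
gripper_force 39.6274
```

drive_tool:
  commands:
    - {"hand": 0.8,"tx": -0.0018,"ty": -0.0152,"tz": 0,"turn": 0}
    - {"hand": 0.8,"tx": -0.0018,"ty": -0.0152,"tz": -0.03,"turn": 0}
    - {"hand": 0.8,"tx": -0.0018,"ty": -0.0152,"tz": -0.06,"turn": 0}
    - {"hand": 0.8,"tx": -0.0018,"ty": -0.0152,"tz": -0.06,"turn": 0}
    - {"hand": 0.8,"tx": -0.0018,"ty": -0.0152,"tz": -0.06,"turn": 0}
    - {"hand": 0.8,"tx": -0.0018,"ty": -0.0152,"tz": -0.06,"turn": 0}
  grip_force: 40

```text
time_s: 13.0
tcp_pos: [0.4982, -0.1966, 0.1019]
eef_rot: [-180.0, 0.1, 165.5]
contact_force: [1.5, -0.3, -1.7]
gripper_width: 0.0477
gripper_force: 39.6
```

```bash
python3 st.py
```

```text
tcp_pos [ 0.4981 -0.1964  0.1018]
eef_rot [1.7999e+02 7.0000e-02 1.6551e+02]
gripper_width 0.0478
contact_force [-0.2816 -0.3458 -2.1097]
moment [-0.0013 -0.1505 -0.0074]
gripper_force 39.6272
```

drive_tool:
  commands:
    - {"hand": 0.8,"tx": -0.001,"ty": 0.0005,"tz": 0,"turn": 0}
    - {"hand": 0.8,"tx": -0.001,"ty": 0.0005,"tz": -0.01,"turn": 0}
    - {"hand": 0.8,"tx": -0.001,"ty": 0.0005,"tz": -0.016,"turn": 0}
    - {"hand": 0.8,"tx": -0.001,"ty": 0.0005,"tz": -0.02,"turn": 0}
    - {"hand": 0.8,"tx": -0.001,"ty": 0.0005,"tz": -0.024,"turn": 0}
    - {"hand": 0.8,"tx": -0.001,"ty": 0.0005,"tz": -0.024,"turn": 0}
  grip_force: 40

```text
time_s: 13.8
tcp_pos: [0.4967, -0.1959, 0.0861]
eef_rot: [-180.0, -0.1, 165.5]
contact_force: [-0.5, 0.5, -1.9]
gripper_width: 0.0479
gripper_force: 39.6
```

```bash
python3 st.py
```

```text
tcp_pos [ 0.497  -0.196   0.0865]
eef_rot [1.800e+02 1.000e-02 1.655e+02]
gripper_width 0.048
contact_force [ 0.3671 -0.2111 -2.4135]
moment [-0.0072 -0.1828  0.0118]
gripper_force 39.6272
```

drive_tool:
  commands:
    - {"hand": 0.8,"tx": 0,"ty": 0,"tz": -0.006,"turn": 0}
    - {"hand": 0.8,"tx": 0,"ty": 0,"tz": -0.012,"turn": 0}
    - {"hand": 0.8,"tx": 0,"ty": 0,"tz": -0.018,"turn": 0}
    - {"hand": 0.8,"tx": 0,"ty": 0,"tz": -0.024,"turn": 0}
    - {"hand": 0.8,"tx": 0,"ty": 0,"tz": -0.028,"turn": 0}
    - {"hand": 0.8,"tx": 0,"ty": 0,"tz": -0.028,"turn": 0}
  grip_force: 40

```text
time_s: 14.6
tcp_pos: [0.4966, -0.1959, 0.0693]
eef_rot: [-180.0, -0.1, 165.5]
contact_force: [-0.3, -0.0, -2.5]
gripper_width: 0.0479
gripper_force: 39.6
```

```bash
python3 st.py
```

```text
tcp_pos [ 0.497  -0.1959  0.0698]
eef_rot [1.800e+02 1.000e-02 1.655e+02]
gripper_width 0.048
contact_force [ 1.2030e-01 -2.2000e-03 -2.9765e+00]
moment [ 0.0212 -0.1887 -0.0292]
gripper_force 39.6272
```

drive_tool:
  commands:
    - {"hand": 0.8,"tx": 0,"ty": 0,"tz": -0.007,"turn": 0}
    - {"hand": 0.8,"tx": 0,"ty": 0,"tz": -0.014,"turn": 0}
    - {"hand": 0.8,"tx": 0,"ty": 0,"tz": -0.02,"turn": 0}
    - {"hand": 0.8,"tx": 0,"ty": 0,"tz": -0.025,"turn": 0}
    - {"hand": 0.8,"tx": 0,"ty": 0,"tz": -0.028,"turn": 0}
    - {"hand": 0.8,"tx": 0,"ty": 0,"tz": -0.029,"turn": 0}
    - {"hand": 0.8,"tx": 0,"ty": 0,"tz": -0.03,"turn": 0}
    - {"hand": 0.8,"tx": 0,"ty": 0,"tz": -0.03,"turn": 0}
  grip_force: 40

```text
time_s: 15.6
tcp_pos: [0.4968, -0.1959, 0.0523]
eef_rot: [-180.0, -0.0, 165.5]
contact_force: [-2.8, 1.4, 4.3]
gripper_width: 0.0476
gripper_force: 39.6
```

```bash
python3 st.py
```

```text
tcp_pos [ 0.4968 -0.1959  0.0523]
eef_rot [-180.    -0.   165.5]
gripper_width 0.0479
contact_force [-3.5448  1.7445  5.415 ]
moment [ 0.6747  1.0955 -0.0342]
gripper_force 39.6163
```

drive_tool:
  commands:
    - {"hand": 0.8,"tx": 0.0016,"ty": -0.0004,"tz": 0,"turn": 0}
    - {"hand": 0.8,"tx": 0.0032,"ty": -0.0008,"tz": 0,"turn": 0}
    - {"hand": 0.8,"tx": 0.0048,"ty": -0.00125,"tz": 0,"turn": 0}
    - {"hand": 0.8,"tx": 0.0048,"ty": -0.00125,"tz": 0,"turn": 0}
    - {"hand": 0.8,"tx": 0.0048,"ty": -0.00125,"tz": 0,"turn": 0}
  grip_force: 40

```text
time_s: 16.3
tcp_pos: [0.4983, -0.1966, 0.0522]
eef_rot: [-180.0, -0.1, 165.5]
contact_force: [-8.0, 3.5, 10.4]
gripper_width: 0.0481
gripper_force: 39.6
```

```bash
python3 st.py
```

```text
tcp_pos [ 0.4983 -0.1966  0.0522]
eef_rot [-1.7998e+02 -1.3000e-01  1.6549e+02]
gripper_width 0.0479
contact_force [-7.4132  3.5472 10.4721]
moment [1.243  2.5775 0.0069]
gripper_force 39.6103
```

drive_tool:
  commands:
    - {"hand": 0.8,"tx": 0.0016,"ty": -0.0004,"tz": 0.0005,"turn": 0}
    - {"hand": 0.8,"tx": 0.0032,"ty": -0.0008,"tz": 0.0005,"turn": 0}
    - {"hand": 0.8,"tx": 0.0032,"ty": -0.0008,"tz": 0.0005,"turn": 0}
    - {"hand": 0.8,"tx": 0.0032,"ty": -0.0008,"tz": 0.0005,"turn": 0}
  grip_force: 45

```text
time_s: 16.9
tcp_pos: [0.4986, -0.1967, 0.0522]
eef_rot: [-180.0, -0.3, 165.5]
contact_force: [-12.5, 6.1, 13.5]
gripper_width: 0.0476
gripper_force: 44.6
```

```bash
python3 st.py; python3 bl.py c6.png
```

```text
tcp_pos [ 0.4987 -0.1967  0.0522]
eef_rot [-179.97   -0.29  165.46]
gripper_width 0.0479
contact_force [-11.1204   6.2514  12.7735]
moment [2.2071 3.9207 0.0102]
gripper_force 44.5767
[ 0.4986 -0.1967  0.0522] [-179.97   -0.29  165.46]
side [365.5 287.3] 67 366.48 286.88
  screw offset from nominal, collar x,y mm 2.14 0.96
top [407.9 233.3] 46 408.61 232.02
  screw offset from nominal, collar x,y mm 3.31 -0.86
```

View pics/c6.png

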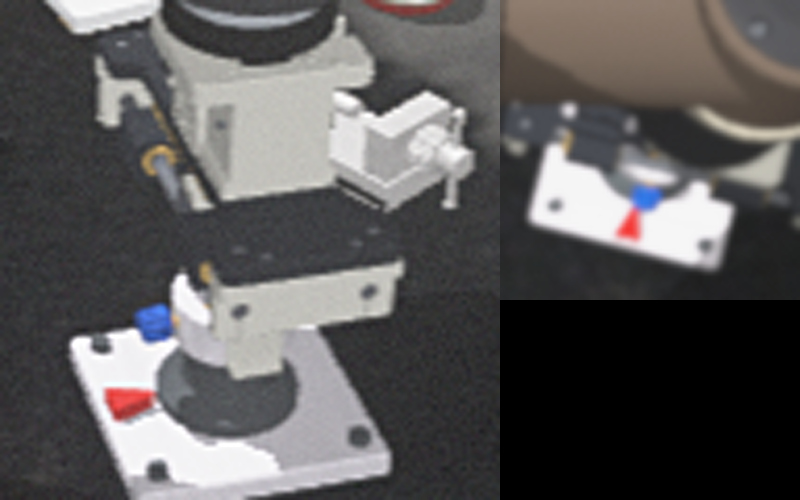

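The collar sits on the shoulder, with the blue head at crop (155,322) above the pointer. To tell the tip's push from shoulder friction, I'll ease the downward load and see whether the sideways force stays.

drive_tool:
  commands:
    - {"hand": 0.8,"tx": 0,"ty": 0,"tz": 0.001,"turn": 0}
    - {"hand": 0.8,"tx": 0,"ty": 0,"tz": 0.002,"turn": 0}
    - {"hand": 0.8,"tx": 0,"ty": 0,"tz": 0.002,"turn": 0}
    - {"hand": 0.8,"tx": 0,"ty": 0,"tz": 0.002,"turn": 0}
  grip_force: 45

```text
time_s: 17.6
tcp_pos: [0.4987, -0.1968, 0.0523]
eef_rot: [-180.0, -0.3, 165.4]
contact_force: [-7.7, 3.2, 1.3]
gripper_width: 0.0477
gripper_force: 44.6
```

```bash
python3 st.py
```

```text
tcp_pos [ 0.4987 -0.1967  0.0523]
eef_rot [-179.98   -0.31  165.44]
gripper_width 0.0478
contact_force [-7.3591  2.8749  1.2314]
moment [1.1939 2.4399 0.0086]
gripper_force 44.5763
```

drive_tool:
  commands:
    - {"hand": 0.8,"tx": 0.0016,"ty": -0.0004,"tz": 0,"turn": 0}
    - {"hand": 0.8,"tx": 0.0032,"ty": -0.0008,"tz": 0,"turn": 0}
    - {"hand": 0.8,"tx": 0.0032,"ty": -0.0008,"tz": 0,"turn": 0}
    - {"hand": 0.8,"tx": 0.0032,"ty": -0.0008,"tz": 0,"turn": 0}
  grip_force: 50

```text
time_s: 18.2
tcp_pos: [0.4988, -0.1968, 0.0522]
eef_rot: [-180.0, -0.5, 165.4]
contact_force: [-12.2, 7.7, 7.8]
gripper_width: 0.0479
gripper_force: 49.6
```

```bash
python3 st.py
```

```text
tcp_pos [ 0.4988 -0.1968  0.0522]
eef_rot [-179.97   -0.49  165.42]
gripper_width 0.0478
contact_force [-12.5245   7.29     7.9074]
moment [2.7331e+00 4.4338e+00 1.9000e-03]
gripper_force 49.5509
```

```bash
python3 -c "
from plant import r
print(r.close_job())"
```

```text
the job is handed in; nothing more can be done
None
```

I turned the spindle until its flat faced the red pointer and seated the aluminium collar on the shoulder with its blue screw over the pointer. I handed the job in at about 18 s, still gripping the collar at about 50 N and pushing the brass tip against the flat with about 14 N; the hex key, loupe, white connector and green collar were left alone.

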